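# Raise the counterweighted pressure arm and slide out the crystal plate

## Robot

A 6-joint arm with a two-finger parallel gripper is mounted at the origin on a cart in front of the work surface, level with it; the furniture and walls round the work are solid. World frame = base frame: x ahead of the robot, y to its left, z up, the work surface at z = 0. Lengths are in mm, angles in rad, forces in N, time in s.
With the tool pointing down it reaches from about 275 to 1000 mm from the base axis. Payload 8.4 kg.
Tool frame: the origin (TCP) lies at the centre of the arm's flange, where the gripper is bolted on; the fingertips stand 173 mm ahead of it and the grasp point (between the pads) lies 155 mm ahead of it; z points along the fingers, y is the line along which they close (so a half turn about z gives the same grasp; the last joint's range is limited). The gripper opens to 85 mm and grips with 20 to 120 N. Pads are 22 mm wide; open, the fingers measure 114 mm over their backs; the gripper's body (76 mm by 85 mm) begins 54 mm behind the grasp point. The pads swing forward as they close: fully open they stand 13 mm farther back than shut.
Start: joints at [1.21, 0.353, 1.633, -0, 1.155, -0.002], TCP at [219.468, 585.203, 404.681] pointing down, gripper open.
Joint ranges: [-2.63, 2.63], [-0.92, 2.1], [0.06, 2.66], [-1.3, 4.44], [0, 2.69], [-3.02, 3.02]. Speed limits (rad/s): [2.22, 2.22, 2.79, 3.14, 3.14, 3.14].

## Interface

Orientations are given as [roll, pitch, yaw] about the fixed x, y, z axes, in that order (R = Rz(yaw) Ry(pitch) Rx(roll)).
In Python, from bench import observe, imaging, order gives the robot as it stands.
- The arm moves only by the shell command python3 -m jog 'ROWS' [FORCE]. ROWS is text: rows parted by semicolons, each of 5 numbers parted by spaces: the shift along the world's x, y, z normalised to -1 to 1, where 1 is 2.5 cm, then the turn about the world's z normalised to -1 to 1, where 1 is 6 degrees, then the gripper command: -1 is shut, 1 is fully open, values between are in proportion. In form: tx ty tz turn claw; .... A call has exactly 10 rows; each row shifts and turns the commanded pose from where the row before left it; what a row does not reach is not made up. A row lasts 1/12 s, in which the tool goes at most 41.7 mm and 7.16 degrees, less where a joint would pass 70% of its speed; a pose out of reach is approached as far as the arm can. A call with a number of a shift or a turn outside -1 to 1 is refused whole. A call with a gripper value outside its range is refused whole. The fingers move at their own pace and stop on an object; FORCE is the grip in N (left out, the last holds). Time passes only in rows, so rows that do not move let the fingers close, or fill a call up. It gives the time, the measured TCP pose, the force, the opening and the grip force at its end, in the units of the state.
- observe(): the state, without advancing time (a new reading comes with each control period).
- imaging.camera(name): name is "scene" or "side" or "wrist"; returns a dict with "pixels" (420x560x3 uint8, red, green, blue), "fx", "fy", "cx", "cy" (pixels), "R" (3x3) and "t" (3): a world point X has camera coordinates R X + t. Camera axes: x right, y down, z forward; pixel columns grow to the right and rows downward; lengths in mm; the calibration is good to about 2 mm. A picture is of the moment at which its call begins. There is no depth.
- order.hand_in(): hands the job in; it is judged then, once.
The state is a dict: "time": time; "joints": joint angles; "qvel": joint speeds; "joint_torque": joint torques, N m; "ee_pos": TCP position; "eef_rot": TCP orientation; "contact_force": force on the tool from outside, world axes, zero at the start; "moment": the same for the moment, N m; "opening": finger opening in mm; "gripper_force": force on a finger pad.
Only numpy, scipy, OpenCV 4.12 (cv2) and the standard library are available. Lean on these libraries where they do the work, as an engineer would, in place of code of your own. Each camera call takes 0.05 s, during which the arm holds its last target. There are 200 camera calls.

## Task

Free the steel crystal plate held in the clamp: with the fingertips, push the clamp's pressure arm up and back by its black cross handle, past its balance point, until it leans on its backstop and stays raised by itself with nothing touching it. Only then push the tray's black upright stud to the right until the tray meets its end stop, so that the plate rides out in its pocket. Grip nothing, keep the fingers off the plate, and leave the vials, the dropper bottle and the black mount where they stand.

Things in the scene. Friction and masses are not known exactly. Their poses are not given: they have to be found in the camera images.
- clamp_base: The fixed clamp: aluminium base plate 200 x 150 mm under a black housing 166 x 122 mm, top at 59 mm. Origin on the worktop under the middle; x points from the front handle to the rear hinge (at yaw 0 away from the robot), y to the left, z up. Positions below 'in the clamp's frame' are mm in this frame.
- pressure_arm (a joint): Pressure arm, rad. 0: lying level to the front, its foot loading the plate. Grows as its free end swings up and back about a level axis along the clamp's y; 1.40: rigid backstop. It falls shut below the balance point at about 0.83 and falls open by itself beyond it, softly damped; 0.25 to 0.45 N m starts it. Bar 22 mm wide, 14 mm thick; a 12 mm stalk bends up from its end to the handle.
- pressure_hinge (a point): Point on the arm's hinge axis, at (65, 0, 128) in the clamp's frame; fixed, it does not turn with the arm.
- cross_handle (a point): Centre of the arm's black rubber cross handle: a round bar 20 mm thick (23 mm at the end caps), 104 mm long, lying along the clamp's y. With the arm down it is at (-115, 0, 178), 180 mm in front of the hinge axis and 50 mm above it, 40 mm in front of the housing and 20 mm in front of the base plate, with nothing below it but the worktop. It moves with the arm.
- sample_tray (a joint): Tray position, m. 0: under the arm's foot. Grows as the tray slides to the right (the clamp's -y); 0.070 is the rigid end stop. Stays where it is left; friction about 1.5 N.
- tray_stud (a point): Top centre of the black upright stud at the tray's front left corner: 17 mm thick at its head (11 mm below), 33 mm high on the tray's top face (at 76 mm). With the tray in it is at (-60, 40, 109) in the clamp's frame; it moves with the tray. The tray is 98 mm square and ends 9 mm left of the stud's axis; beyond is free space down to the housing at 59 mm.
- tray_pocket (a point): Centre of the floor of the tray's round pocket (72 mm wide, 6 mm deep), 70 mm above the worktop; at (-20, 0, 70) in the clamp's frame with the tray in. It moves with the tray.
- crystal_plate: Loose steel disc 69 mm across, 12 mm thick, lying in the tray's pocket and standing 6 mm above the tray; must not be touched. Origin at the centre of its underside.
- vial_blue: Bystander: glass vial with blue cap, 25 mm across, 50 mm high, standing left of the clamp. Origin under its centre.
- vial_black: Bystander: glass vial with black cap, 25 mm across, 50 mm high, standing left of the clamp. Origin under its centre.
- dropper_bottle: Bystander: brown dropper bottle, 34 mm across, 102 mm high, standing right of the clamp's rear. Origin under its centre.
- window_mount: Bystander: black square mount with a window, 50 x 50 x 13 mm, lying right of the clamp's front. Origin under its centre.
Things that resemble listed ones, but are neither listed nor needed, are in the scene too. Several things have the shape of the crystal_plate; the one meant has the colours described above.

How it is judged:
By the outcome, as a careful person would: the job done as asked, in the order asked, and still so for the second after the job is handed in, with the robot touching nothing.
It also fails if it takes over 51 s, if anything falls off the work surface, if the arm or the gripper's body presses on something with over 40 N, if the wrist force passes 120 N, or if a joint passes its speed limit or range.

## Working session

There is one attempt and no reset: what is moved stays moved. The work goes in short steps, Python scripts to look and compute and a shell command to move; the robot and the scene stay as the last step left them, time stands still between calls to the robot, and variables do not carry over. Pictures are saved under pics/ and viewed, at most 10 in all, crops included, and the job is handed in when it is done.

```bash
mkdir -p pics
python3 - <<'E'
from bench import observe, imaging
import cv2,numpy as np
for n in ("scene","side"):
    c=imaging.camera(n); cv2.imwrite(f"pics/{n}0.png",c["pixels"][:,:,::-1])
    print(n,c["fx"],c["cx"],c["cy"],np.round(c["R"],3).tolist(),np.round(c["t"],1).tolist())
print(observe())
E
```

```text
scene 490.1396279787784 285.5918175411589 205.53410935434468 [[0.671, -0.742, -0.001], [-0.623, -0.562, -0.544], [0.403, 0.366, -0.839]] [-323.8, 490.2, 977.2]
side 525.3971751563789 290.66469428372756 207.71150045741965 [[-0.842, -0.539, 0.019], [-0.346, 0.514, -0.785], [0.413, -0.668, -0.62]] [525.8, 249.1, 917.4]
{'time': 0.1, 'joints': array([ 1.20963767e+00,  3.53607647e-01,  1.63407646e+00,  8.81147359e-06,
        1.15522943e+00, -2.44513750e-03]), 'qvel': array([ 0.00094851, -0.00274572, -0.001724  , -0.00015945,  0.00020606,
       -0.00010076]), 'joint_torque': array([ 1.40549564e-03, -6.06355548e+01, -3.42819214e+01, -8.99214774e-05,
        3.98934368e-03,  1.49771438e-05]), 'ee_pos': array([219.36600559, 585.00279231, 404.01151006]), 'eef_rot': array([-3.14027179e+00, -1.12865333e-05,  2.78287557e+00]), 'contact_force': array([-0.45333431, -0.06996697, -0.38782969]), 'moment': array([ 0.04778836, -0.02210615,  0.00365126]), 'gripper_force': 0.0, 'opening': 85.48615116039294}
```

View pics/scene0.png

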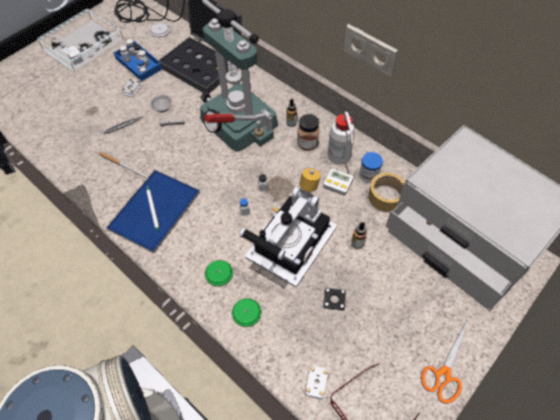

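View pics/side0.png

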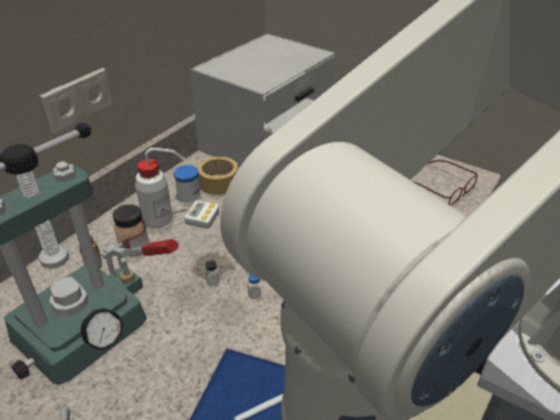

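The scene view shows the clamp around pixel (290,235), with the handle at about (265,247) and the vials at (244,206) and (263,182). The bottle is at (360,235) and the mount at (335,299). The robot's arm hides the clamp in the side view. I'll zoom in on the scene view.

Run:
```python
import cv2
a=cv2.imread("pics/scene0.png")[170:320,225:385]
cv2.imwrite("pics/crop0.png",cv2.resize(a,None,fx=4,fy=4,interpolation=cv2.INTER_CUBIC)[:600,:])
```

```text
(no output)
```

View pics/crop0.png

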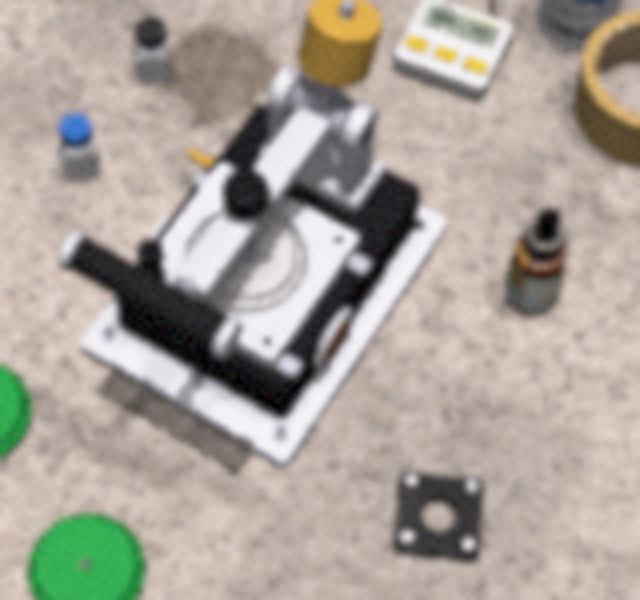

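The crop shows the base corners at (82,345), (283,462) and (445,218). The handle ends are at (72,248) and (228,338), and the stud top is at about (150,248). I'll fit the clamp's pose from these.

```bash
cat > h.py <<'E'
import numpy as np, json
from scipy.optimize import least_squares
from bench import imaging
def proj(c,X):
    q=np.asarray(X)@np.array(c["R"]).T+np.array(c["t"]); return np.c_[c["fx"]*q[:,0]/q[:,2]+c["cx"],c["fy"]*q[:,1]/q[:,2]+c["cy"]]
def w(p,X):
    X=np.atleast_2d(np.array(X,float)); c,s=np.cos(p[2]),np.sin(p[2]); return np.c_[p[0]+c*X[:,0]-s*X[:,1],p[1]+s*X[:,0]+c*X[:,1],X[:,2]]
def onplane(c,uv,z):
    d=np.array(c["R"]).T@np.array([(uv[0]-c["cx"])/c["fx"],(uv[1]-c["cy"])/c["fy"],1]);o=-np.array(c["R"]).T@np.array(c["t"]);return o+d*(z-o[2])/d[2]
E
python3 - <<'E'
from h import *
c=imaging.camera("scene")
cr=lambda a:np.array(a)/4.+[225,170]
zt=10
M=[(-100,75,zt),(-100,-75,zt),(100,-75,zt),(-115,52,178),(-115,-52,178),(-60,40,109)]
P=cr([(82,345),(283,462),(445,218),(72,248),(226,338),(150,248)])
for s in (M,):
    r=least_squares(lambda p:(proj(c,w(p,M))-P).ravel(),[600,0,0.0]);print(r.x,np.round(r.fun.reshape(-1,2),1).tolist())
p=r.x
for n,X in dict(handle=(-115,0,178),hinge=(65,0,128),stud=(-60,40,109)).items(): print(n,w(p,X).round())
for n,u,z in (("blue",(76,125),50),("black",(150,30),50),("dropper",(548,220),102),("mount",(438,517),13)):print(n,onplane(c,cr(u),z).round())
E
```

```text
[5.76996659e+02 6.74845654e+01 1.76231170e-01] [[-2.1, 0.4], [-0.1, 1.3], [0.2, 0.5], [-0.6, -0.8], [2.2, -0.3], [0.1, -1.0]]
handle [[464.  47. 178.]]
hinge [[641.  79. 128.]]
stud [[511.  96. 109.]]
blue [565. 217.  50.]
black [651. 233.  50.]
dropper [681. -62. 102.]
mount [ 528. -112.   13.]
```

```bash
python3 -m jog '0.36 -0.99 0 1 0.4;0.36 -0.99 0 1 0.4;0.36 -0.99 0 1 0.4;0.36 -0.99 0 1 0.4;0.36 -0.99 0 1 0.4;0.36 -0.99 0 0.1 0.4;0.36 -0.99 0 0 0.4;0.36 -0.99 0 0 0.4;0.36 -0.99 0 0 0.4;0.36 -0.99 0 0 0.4'
```

```text
time: 0.98
ee_pos: [309.6, 336.4, 404.6]
eef_rot: [-3.141, -0.0, -2.966]
contact_force: [0.2, 0.4, 0.1]
opening: 59.8
gripper_force: 0.0
```

```bash
python3 -m jog '0.36 -0.98 0 0 0.4;0.36 -0.98 0 0 0.4;0.36 -0.98 0 0 0.4;0.36 -0.98 0 0 0.4;0.36 -0.98 0 0 0.4;0.36 -0.98 0 0 0.4;0.36 -0.98 0 0 0.4;0.36 -0.98 0 0 0.4;0.36 -0.98 0 0 0.4;0.36 -0.98 0 0 0.4'
python3 - <<'E'
from h import *
import cv2
c=imaging.camera("side"); p=(577,67.5,.176)
a=c["pixels"][:,:,::-1].copy()
for X in ((-115,52,178),(-115,-52,178),(65,0,128),(-60,40,109),(-100,75,10),(100,75,10),(-100,-75,10)):
    u=proj(c,w(p,X))[0]; print(u.round(1)); cv2.circle(a,tuple(int(v) for v in u.round()),1,(0,0,255),-1)
cv2.imwrite("pics/side1.png",a)
x,y=proj(c,w(p,(0,0,60)))[0].astype(int); b=a[max(0,y-100):y+100,max(0,x-130):x+130]; print(x-130,y-100)
cv2.imwrite("pics/side1c.png",cv2.resize(b,None,fx=3,fy=3,interpolation=cv2.INTER_CUBIC))
E
```

```text
time: 1.82
ee_pos: [399.6, 91.4, 404.7]
eef_rot: [3.142, 0.0, -2.966]
contact_force: [0.3, -0.0, -0.3]
opening: 59.6
gripper_force: 0.0
[343.3 209.2]
[360.1 178.3]
[263.5 191.4]
[314.7 226.8]
[325.3 281.7]
[233.4 253.3]
[348.6 235. ]
162 125
```

View pics/side1c.png

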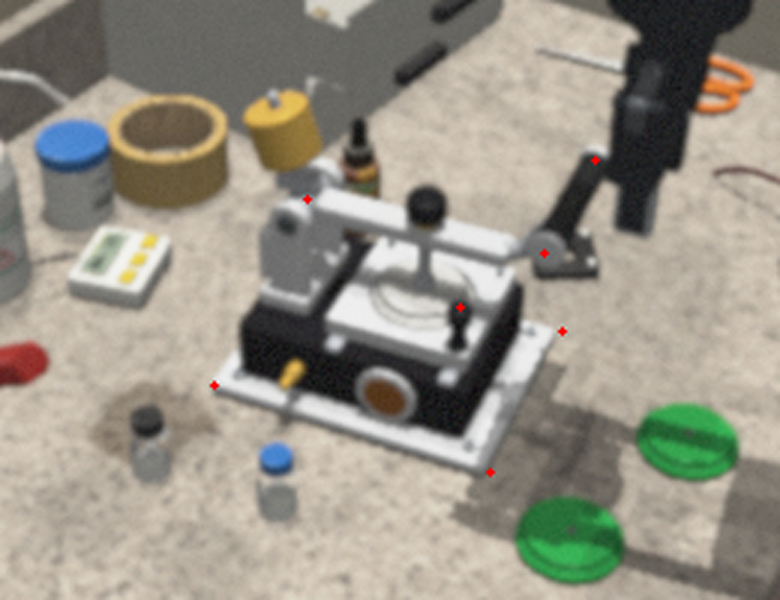

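The side view agrees with the fitted pose to within 1–2 px: handle end at (543,252), stud head at (460,312). Next I'll place the fingers in front of the handle, straddling its stalk.

```bash
python3 -m jog '0.26 -0.7 0 0 0.4;0.26 -0.7 0 0 0.4;0.26 -0.7 0 0 0.4;0 0 -0.9 0 0.4;0 0 -0.9 0 0.4;0 0 -0.9 0 0.4;0 0 -0.9 0 0.4;0.2 0.035 0 0 0.4;0.2 0.035 0 0 0.4;0.2 0.035 0 0 0.4'
```

```text
time: 2.7
ee_pos: [435.1, 43.0, 315.7]
eef_rot: [-3.142, 0.001, -2.966]
contact_force: [0.1, -0.3, 0.3]
opening: 59.8
gripper_force: 0.0
```

```bash
python3 -m jog '0.1 0.018 0 0 0.4;0.1 0.018 0 0 0.4;0.1 0.018 0 0 0.4;0 0 0 0 0.4;0 0 0 0 0.4;0 0 0 0 0.4;0 0 0 0 0.4;0 0 0 0 0.4;0 0 0 0 0.4;0 0 0 0 0.4'
```

```text
time: 3.53
ee_pos: [441.4, 44.2, 314.6]
eef_rot: [-3.142, -0.0, -2.966]
contact_force: [-0.8, 0.2, -0.3]
opening: 59.6
gripper_force: 0.0
```

```bash
python3 -m jog '0.1 0.018 0 0 0.4;0.06 0.01 0.1 0 0.4;0.06 0.01 0.2 0 0.4;0.06 0.01 0.2 0 0.4;0.06 0.01 0.2 0 0.4;0.06 0.01 0.2 0 0.4;0 0 0 0 0.4;0 0 0 0 0.4;0 0 0 0 0.4;0 0 0 0 0.4'
```

```text
time: 4.37
ee_pos: [450.5, 45.8, 336.7]
eef_rot: [3.141, -0.003, -2.967]
contact_force: [-5.7, -0.5, 1.0]
opening: 59.6
gripper_force: 2.9
```

Run:
```python
from h import *
import cv2
c=imaging.camera("side")
b=c["pixels"][125:325,162:422,::-1]
cv2.imwrite("pics/side2c.png",cv2.resize(b,None,fx=3,fy=3,interpolation=cv2.INTER_CUBIC))
```

```text
(no output)
```

View pics/side2c.png

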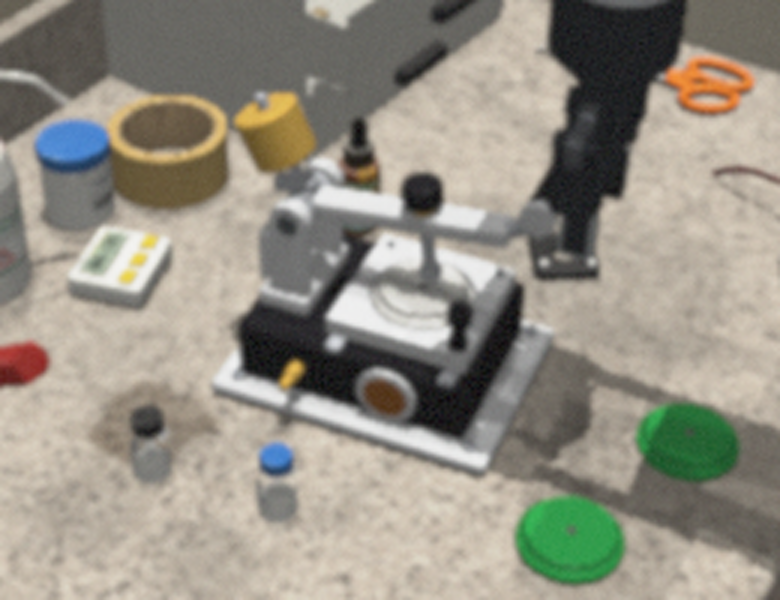

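The handle's near cap has risen to (540,215), so the arm is lifting. Next I follow the arc.

```bash
python3 -m jog '0.12 0.022 0.26 0 0.4;0.12 0.022 0.26 0 0.4;0.13 0.023 0.26 0 0.4;0.13 0.023 0.26 0 0.4;0.13 0.023 0.26 0 0.4;0.18 0.033 0.24 0 0.4;0.18 0.033 0.24 0 0.4;0.18 0.033 0.24 0 0.4;0.18 0.033 0.24 0 0.4;0.18 0.033 0.24 0 0.4'
```

```text
time: 5.25
ee_pos: [489.5, 52.6, 400.3]
eef_rot: [-3.141, -0.002, -2.967]
contact_force: [-2.0, -1.7, 1.9]
opening: 59.9
gripper_force: 1.7
```

```bash
python3 -m jog '0.22 0.04 0.19 0 0.4;0.22 0.04 0.19 0 0.4;0.23 0.04 0.19 0 0.4;0.23 0.04 0.19 0 0.4;0.23 0.04 0.19 0 0.4;0.25 0.045 0.15 0 0.4;0.25 0.045 0.15 0 0.4;0.25 0.045 0.15 0 0.4;0.25 0.045 0.15 0 0.4;0.25 0.045 0.15 0 0.4'
```

```text
time: 6.08
ee_pos: [550.0, 63.6, 442.5]
eef_rot: [3.142, 0.0, -2.966]
contact_force: [0.2, 0.4, 0.6]
opening: 59.9
gripper_force: 0.0
```

Run:
```python
from h import *
import cv2
c=imaging.camera("side")
b=c["pixels"][75:325,142:442,::-1]
cv2.imwrite("pics/side3c.png",cv2.resize(b,None,fx=2.4,fy=2.4,interpolation=cv2.INTER_CUBIC))
```

```text
(no output)
```

View pics/side3c.png

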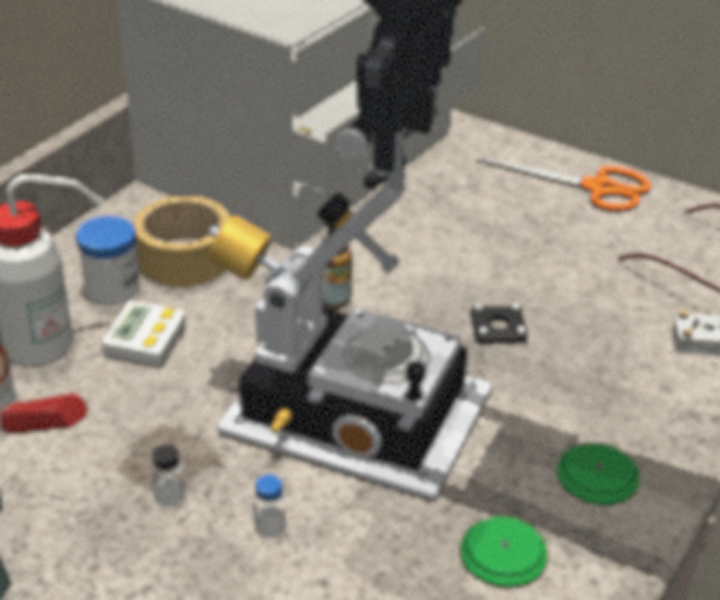

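The arm is about at its balance point, with the handle at (350,145) ahead of the fingers. I'll push a little further, then back off.

```bash
python3 -m jog '0.25 0.045 0.1 0 0.4;0.25 0.045 0.1 0 0.4;0.25 0.045 0.1 0 0.4;0.25 0.045 0.06 0 0.4;0.2 0.035 0.06 0 0.4;0 0 0 0 0.4;0 0 0 0 0.4;0 0 0 0 0.4;-0.3 -0.053 0 0 0.4;-0.6 -0.106 0 0 0.4' && python3 -m jog '-1 -0.176 0 0 0.4;-1 -0.176 0 0 0.4;-1 -0.176 0 0 0.4;-1 -0.176 0 0 0.4;-1 -0.176 0 0 0.4;-1 -0.176 0 0 -1;0 0 0 0 -1;0 0 0 0 -1;0 0 0 0 -1;0 0 0 0 -1'
python3 - <<'E'
from h import *
import cv2
c=imaging.camera("side")
b=c["pixels"][75:325,142:442,::-1]
cv2.imwrite("pics/side4c.png",cv2.resize(b,None,fx=2.4,fy=2.4,interpolation=cv2.INTER_CUBIC))
E
```

```text
time: 6.97
ee_pos: [556.8, 64.9, 452.4]
eef_rot: [3.142, 0.0, -2.966]
contact_force: [-0.4, 0.1, 0.2]
opening: 60.0
gripper_force: 0.0
time: 7.8
ee_pos: [407.2, 38.5, 452.9]
eef_rot: [-3.142, 0.001, -2.966]
contact_force: [-0.4, 1.2, 0.5]
opening: 0.2
gripper_force: 0.0
```

View pics/side4c.png

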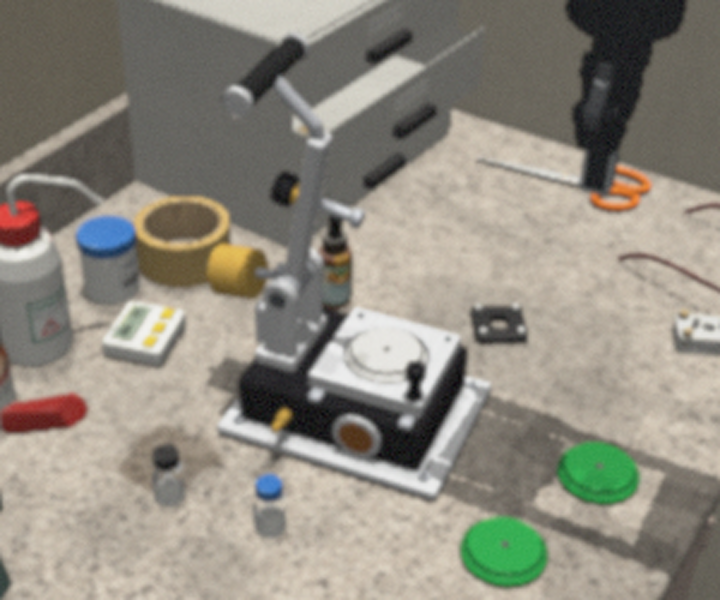

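The arm is up against its backstop, with the handle at (265,75), and the fingers are clear of it. Next the shut fingers go left of the stud.

```bash
python3 -m jog '0.77 0.82 0 0 -1;0.77 0.82 0 0 -1;0.77 0.82 0 0 -1;0.77 0.82 0 0 -1;0.77 0.82 0 0 -1;0 0 -0.9 0 -1;0 0 -0.9 0 -1;0 0 -0.9 0 -1;0 0 -0.9 0 -1;0 0 -0.9 0 -1' && python3 -m jog '0 0 -0.8 0 -1;0 0 -0.8 0 -1;0 0 -0.8 0 -1;0 0 -0.6 0 -1;0 0 -0.2 0 -1;0 0 0 0 -1;0 0 0 0 -1;0 0 0 0 -1;0 0 0 0 -1;0 0 0 0 -1'
python3 - <<'E'
from h import *
import cv2
c=imaging.camera("side");p=(577,67.5,.176)
print(proj(c,w(p,[(83,52,314)]))-[142,75], (proj(c,w(p,[(83,52,314)]))-[142,75])*2.4)
b=c["pixels"][75:325,142:442,::-1]
cv2.imwrite("pics/side5c.png",cv2.resize(b,None,fx=2.4,fy=2.4,interpolation=cv2.INTER_CUBIC))
E
```

```text
time: 8.68
ee_pos: [503.5, 141.3, 338.6]
eef_rot: [-3.142, -0.0, -2.966]
contact_force: [0.7, 0.6, 0.6]
opening: -0.0
gripper_force: 0.0
time: 9.52
ee_pos: [503.3, 141.0, 261.1]
eef_rot: [3.141, 0.002, -2.966]
contact_force: [0.8, -0.4, -0.4]
opening: -0.2
gripper_force: 0.0
[[97.83236137 43.21925487]] [[234.79766728 103.7262117 ]]
```

View pics/side5c.png

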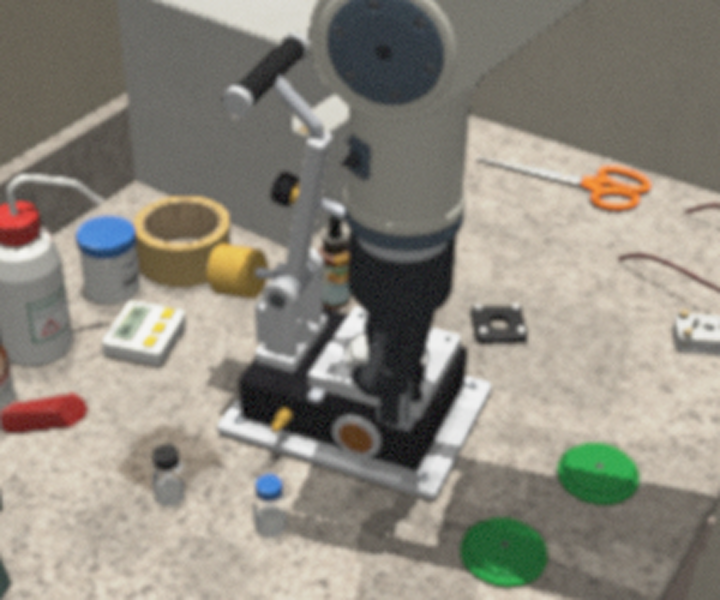

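The raised handle end at (238,97) matches the position expected at the backstop, and the fingers are left of the stud. Now I push the tray.

```bash
python3 -m jog '0.035 -0.2 0 0 -1;0.035 -0.2 0 0 -1;0.035 -0.2 0 0 -1;0.035 -0.2 0 0 -1;0.035 -0.2 0 0 -1;0.035 -0.2 0 0 -1;0.035 -0.2 0 0 -1;0.035 -0.2 0 0 -1;0.035 -0.2 0 0 -1;0.035 -0.2 0 0 -1'; python3 -m jog '0.028 -0.16 0 0 -1;0.028 -0.16 0 0 -1;0.028 -0.16 0 0 -1;0.028 -0.16 0 0 -1;0.028 -0.16 0 0 -1;0.018 -0.1 0 0 -1;0.018 -0.1 0 0 -1;0.018 -0.1 0 0 -1;0 0 0 0 -1;0 0 0 0 -1'
```

```text
time: 10.4
ee_pos: [511.8, 90.4, 260.2]
eef_rot: [3.142, -0.0, -2.966]
contact_force: [-0.8, 2.4, 1.2]
opening: -0.3
gripper_force: 0.9
time: 11.23
ee_pos: [516.7, 63.3, 260.2]
eef_rot: [-3.141, 0.0, -2.966]
contact_force: [-0.1, 0.7, 0.5]
opening: -0.3
gripper_force: 0.0
```

```bash
python3 -m jog '0.009 -0.05 0 0 -1;0.009 -0.05 0 0 -1;0.009 -0.05 0 0 -1;0.009 -0.05 0 0 -1;0.009 -0.05 0 0 -1;0 0 0 0 -1;0 0 0 0 -1;0 0 0 0 -1;0 0 0 0 -1;0 0 0 0 -1'
```

```text
time: 12.07
ee_pos: [517.7, 57.2, 260.1]
eef_rot: [-3.141, -0.0, -2.966]
contact_force: [-0.5, -0.4, 0.2]
opening: -0.1
gripper_force: 0.0
```

```bash
python3 -m jog '0.007 -0.04 0 0 -1;0.007 -0.04 0 0 -1;0.007 -0.04 0 0 -1;0.007 -0.04 0 0 -1;0 0 0 0 -1;0 0 0 0 -1;0 0 0 0 -1;0 0 0 0 -1;0 0 0 0 -1;0 0 0 0 -1'
```

```text
time: 12.9
ee_pos: [518.4, 53.2, 260.2]
eef_rot: [-3.142, 0.0, -2.966]
contact_force: [0.5, 0.4, -0.2]
opening: 0.2
gripper_force: 0.0
```

```bash
python3 -m jog '0 0 0 0 -1;0 0 0 0 -1;0 0 0 0 -1;0 0 0 0 -1;0 0 0 0 -1;0 0 0 0 -1;0.007 -0.04 0 0 -1;0.007 -0.04 0 0 -1;0.007 -0.04 0 0 -1;0.007 -0.04 0 0 -1'
```

```text
time: 13.73
ee_pos: [519.1, 49.2, 260.2]
eef_rot: [3.141, -0.0, -2.966]
contact_force: [-0.4, 5.9, 0.3]
opening: 0.1
gripper_force: 2.9
```

Run:
```python
from h import *
import cv2
c=imaging.camera("scene");p=(577,67.5,.176)
a=c["pixels"][170:320,225:385,::-1]
print((proj(c,w(p,[(-60,-30,109),(-20,-70,70),(-60,-20,109)]))-[225,170])*4)
cv2.imwrite("pics/sc6.png",cv2.resize(a,None,fx=4,fy=4,interpolation=cv2.INTER_CUBIC))
```

```text
[[254.02851285 300.8722957 ]
 [348.0121197  313.40377219]
 [239.01767188 292.60201232]]
```

View pics/sc6.png

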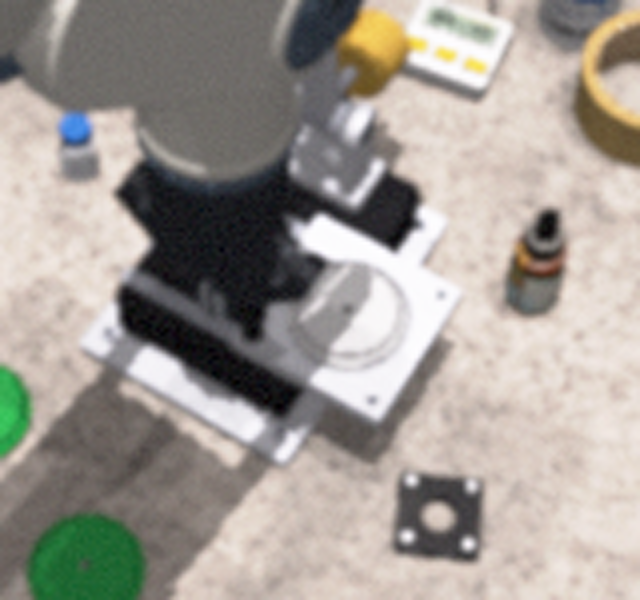

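The tray is fully out, with the plate centre at (348,308) as expected for 70 mm of travel. The force is now rising, so I'll press slightly more to confirm the stop.

```bash
python3 -m jog '0.005 -0.03 0 0 -1;0.005 -0.03 0 0 -1;0.005 -0.03 0 0 -1;0 0 0 0 -1;0 0 0 0 -1;0 0 0 0 -1;0 0 0 0 -1;0 0 0 0 -1;0 0 0 0 -1;0 0 0 0 -1'
```

```text
time: 14.62
ee_pos: [519.2, 48.4, 260.2]
eef_rot: [3.139, -0.0, -2.967]
contact_force: [-2.4, 15.9, 1.4]
opening: 0.2
gripper_force: 7.8
```

The tray is on its stop, at 16 N with the fingers no longer advancing. Now I back off left, then straight up.

```bash
python3 -m jog '-0.035 0.2 0 0 -1;-0.07 0.4 0 0 -1;-0.14 0.8 0 0 -1;-0.14 0.8 0 0 -1;0 0 0.8 0 -1;0 0 0.8 0 -1;0 0 0.8 0 -1;0 0 0.8 0 -1;0 0 0.8 0 -1;0 0 0 0 -1' && python3 -m jog '-0.9 0 0 0 -1;-0.9 0 0 0 -1;-0.9 0 0 0 -1;-0.9 0 0 0 -1;-0.5 0 0 0 -1;0 0 0 0 -1;0 0 0 0 -1;0 0 0 0 -1;0 0 0 0 -1;0 0 0 0 -1'
python3 - <<'E'
from h import *
import cv2
c=imaging.camera("side")
b=c["pixels"][75:325,142:442,::-1]
cv2.imwrite("pics/side7c.png",cv2.resize(b,None,fx=2.4,fy=2.4,interpolation=cv2.INTER_CUBIC))
E
```

```text
time: 15.45
ee_pos: [510.9, 102.4, 363.8]
eef_rot: [-3.141, 0.006, -2.966]
contact_force: [0.9, 0.4, -0.2]
opening: -0.1
gripper_force: 0.0
time: 16.28
ee_pos: [408.2, 102.0, 360.1]
eef_rot: [-3.142, 0.0, -2.967]
contact_force: [0.1, 0.7, 0.3]
opening: -0.0
gripper_force: 0.0
```

View pics/side7c.png

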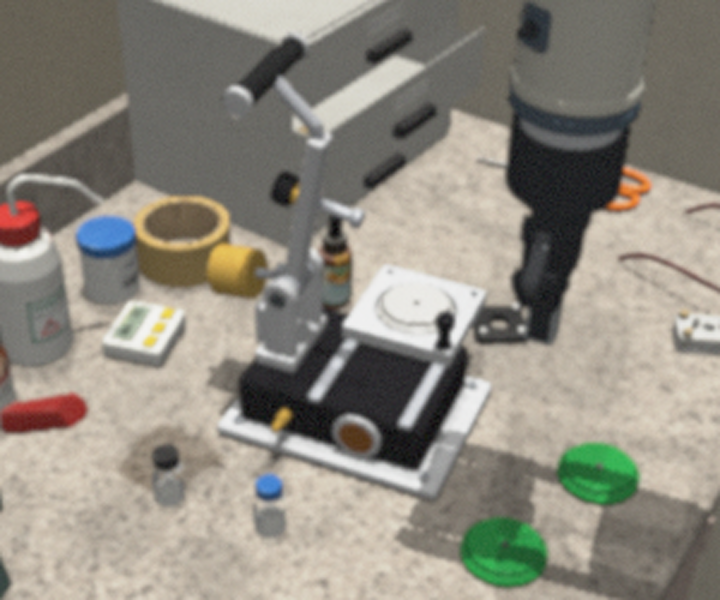

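The arm is still raised, with its handle end at (238,97). The tray is out with the plate in its pocket at (415,302), the other items haven't moved, and the robot is clear.

```bash
python3 -c "
from bench import order; print(order.hand_in())"
```

```text
the job is handed in; nothing more can be done
None
```

The job is done and handed in at about 16 s: the pressure arm leans on its backstop by itself, the tray is at its right end stop with the plate in its pocket, and the bystanders I could see in the final pictures had not moved.

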